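# Close the praline tin and take off its outer lid

## Task

The praline tin's two nested lids were left on the counter: lift the pair together by the inner lid's wooden handle, which stands up through the outer lid, lower it squarely onto the open tin without dropping it, so that the inner lid sits fully home, and let go of the handle. Then take the outer lid alone by its collar and lift it straight off, leaving the inner lid seated and the tin where it stood. Finish while holding the outer lid level and still in the air, higher than and clear of the inner lid's handle, with the tray, gift box and spatula left alone.

Things in the scene. Friction and masses are not known exactly. Their poses are not given: they have to be found in the camera images.
- tin: Open-topped square steel tin of pralines, loose, about 0.9 kg. Outside 88 x 88 mm, 75 mm high, walls 3 mm (mouth 82 x 82 mm), pralines up to 58 mm. Origin: centre of its underside; z up, x and y square to its sides. It has no front: the lids fit in any of the four quarter turns. The seated inner lid's origin is 65 mm above this origin.
- inner_lid: Inner lid, loose, about 0.15 kg, standing on its plug on the counter at the start, under the outer lid. Origin: centre of the plug's underside; z up. Plug 77 x 77 mm (lowest 4 mm only 73 x 73), z = 0 to 10 mm; steel plate 91 x 91 mm, z = 10 to 14 mm, which comes to lie on the tin's rim. Lifting it carries the outer lid, which lies loose on its plate.
- inner_handle (a point): Centre of the top of the inner lid's upright dark wooden handle, 68 mm above the lid's origin. Handle: 12 mm thick along the lid's x, 28 mm wide along its y, 54 mm tall from the plate (z = 14 to 68 mm), central. Nested, its top 24 mm stands out above the outer lid's collar.
- outer_lid: Outer lid, steel, loose, about 0.2 kg. Origin: centre of the plane of its lower rim; z up. Skirt 103 x 103 mm outside, 97 x 97 inside, z = 0 to 12 mm; flat top plate z = 12 to 16 mm, with the collar on it. Nested, its axes are parallel to the inner lid's and its origin is 2 mm above that lid's origin; on the tin, the skirt reaches 8 mm down round the tin.
- outer_collar (a point): Centre of the top of the outer lid's collar, 42 mm above that lid's origin. Collar: upright rectangular steel tube, 26 mm tall from the top plate (z = 16 to 42 mm), outside 28 mm along the lid's x and 44 mm along its y, inside 20 x 36 mm; the inner lid's handle stands up through it with 4 mm play on each side.
- tray: Bystander: wooden tray of pralines, 120 x 220 mm, 35 mm high, on the far side of the work. Origin: centre of the underside.
- gift_box: Bystander: cardboard gift box, 100 x 70 mm, 45 mm high, at the left. Origin: centre of the underside.
- spatula: Bystander: spatula lying at the right, roughly along x. Origin: on its underside near the middle.
Things that resemble listed ones, but are neither listed nor needed, are in the scene too. What is shaped like the inner_lid but green or pink is not meant.

How it is judged:
By the outcome, as a careful person would: the job done as asked, in the order asked, and still so for the second after the job is handed in, while the arm keeps its last pose, push and grip.
It also fails if it takes over 48 s, if anything falls off the work surface, if the arm or the gripper's body presses on something with over 40 N, if the wrist force passes 120 N, or if a joint passes its speed limit or range.

## Robot

A 7-joint arm with a two-finger parallel gripper is mounted at the origin on the work surface. World frame = base frame: x ahead of the robot, y to its left, z up, the work surface at z = 0. Lengths are in m, angles in rad, forces in N, time in s.
With the tool pointing down it reaches from about 0.425 to 0.925 m from the base axis. Payload 6.8 kg.
Tool frame: the origin (TCP) lies between the finger pads; the fingertips stand 22 mm ahead of it and the grasp point (between the pads) lies 3 mm ahead of it; z points along the fingers, y is the line along which they close (so a half turn about z gives the same grasp; the last joint's range is limited). The gripper opens to 88 mm and grips with 3 to 60 N. Pads are 20 mm wide; open, the fingers measure 115 mm over their backs; the gripper's body (75 mm by 178 mm) begins 61 mm behind the grasp point.
Start: joints at [1.1, 0.477, 0.022, 1.555, -0.011, 1.109, -0.083], TCP at [0.24, -0.631, 0.245] pointing down, gripper open.
Joint ranges: [-2.96, 2.96], [-0.34, 2.1], [-1.41, 1.46], [0.24, 2.44], [-1.37, 4.51], [0.17, 1.92], [-2.96, 2.96]. Speed limits (rad/s): [2.39, 2.39, 3.14, 3.14, 3.14, 3.14, 3.14].

## Interface

Orientations are given as a unit quaternion [x, y, z, w].
In Python, from station import env gives the robot as it stands.
- The arm moves only by the tool play_rows, never from a script. Its argument "targets" is a list of rows, each a list of 7 numbers: the shift along the tool's x, y, z in units of 100 mm (1.0 is 100 mm), then the turn, a rotation vector about the tool's x, y, z in units of 360 degrees (1.0 is 360 degrees), then the closure, from 0 (fully open) to 1 (shut). In form: [[dx, dy, dz, rx, ry, rz, jaw], ...]. A call has 1 to 12 rows; each row shifts and turns the commanded pose from where the row before left it, along the tool's axes as they then stand; what a row does not reach is not made up. A row lasts 1/12 s, in which the tool goes at most 41.7 mm and 7.16 degrees, less where a joint would pass 70% of its speed; a pose out of reach is approached as far as the arm can. A call with a number of a shift or a turn outside -1 to 1 is refused whole. A call with a gripper value outside its range is refused whole. The fingers move at their own pace and stop on an object; the grip force is fixed at half the most. Time passes only in rows, so rows that do not move let the fingers close. It gives the time, the measured TCP pose, the force, the opening and the grip force at its end, in the units of the state.
- env.sense(): the state, without advancing time (a new reading comes with each control period).
- env.grab_frame(name): name is "scene" or "top" or "wrist"; returns a dict with "image" (480x640x3 uint8, red, green, blue), "fovy" (degrees; the focal length in pixels is half the picture's height over the tangent of half this angle, whatever the lens; pixels are square), "cx", "cy" (the principal point, pixels), "origin" and "orientation" of the camera in the world; the wrist camera has in their place "hand_eye" (4x4, takes a point from camera to tool coordinates, whose origin is the TCP and whose axes are the flange's). Camera axes: x right, y up, looking along -z (the intrinsics and any distortion apply to the point x, -y, -z); pixel columns grow to the right and rows downward; lengths in m; the calibration is good to about 2 mm. A picture is of the moment at which its call begins: read the wrist's pose just before it. There is no depth.
- env.job_done(): hands the job in; it is judged then, once.
The state is a dict: "time_s": time; "q": joint angles; "joint_vel": joint speeds; "joint_efforts": joint torques, N m; "tool_pos": TCP position; "tcp_rot": TCP orientation; "wrist_force": force on the tool from outside, world axes, zero at the start; "wrist_torque": the same for the moment, N m; "opening": opening from 0.0 (shut) to 1.0 (fully open); "grasp_force": force on a finger pad.
Only numpy, scipy, OpenCV 4.12 (cv2) and the standard library are available. Lean on these libraries where they do the work, as an engineer would, in place of code of your own. Each camera call takes 0.05 s, during which the arm holds its last target. There are 200 camera calls.

## Working session

There is one attempt and no reset: what is moved stays moved. The work goes in short steps, Python scripts to look and compute and a tool call to move; the robot and the scene stay as the last step left them, time stands still between calls to the robot, and variables do not carry over. Pictures are saved under pics/ and viewed, at most 10 in all, crops included, and the job is handed in when it is done.

Besides the shell and the picture viewer there is one more tool, called as a command line: name --pt "numbers of a row" for each row, then --argument value for the rest. play_rows: Moves the arm, as the interface text tells. Its arguments: {"type":"object","properties":{"targets":{"type":"array","items":{"type":"array","items":{"type":"number"}}}},"required":["targets"]}

```bash
ls; mkdir -p pics
python3 - <<'E'
from station import env
import cv2,json
s=env.sense();print({k:s[k] for k in('time_s','tool_pos','tcp_rot','opening')})
for n in('scene','top'):
    f=env.grab_frame(n);im=f.pop('image');cv2.imwrite(f'pics/{n}0.png',im[:,:,::-1]);print(n,f)
f=env.grab_frame('wrist');f.pop('image');print(f)
E
```

```text
pics
{'time_s': 0.0, 'tool_pos': array([ 0.23932092, -0.63053858,  0.24367635]), 'tcp_rot': array([ 9.83594037e-01,  1.80393768e-01, -2.33191815e-04, -8.96769713e-04]), 'opening': 1.0014633391292969}
scene {'fovy': 42.82022419745432, 'cx': 318.03279033167837, 'cy': 240.19396137798185, 'origin': array([ 1.26447887, -0.30343121,  1.11832297]), 'orientation': array([0.24503564, 0.15997441, 0.49989712, 0.81514943])}
top {'fovy': 43.474737622924124, 'cx': 314.60954815196703, 'cy': 242.30663419968374, 'origin': array([0.38649805, 0.01313581, 1.30268604]), 'orientation': array([ 0.05162653, -0.06011804, -0.70344492,  0.70631846])}
{'fovy': 65.1759807879269, 'cx': 316.55772697219015, 'cy': 241.31170043058708, 'hand_eye': array([[-9.51135148e-04,  9.52617454e-01,  3.04169494e-01,
         8.41799292e-02],
       [ 9.99999360e-01,  1.09227557e-03, -2.93869820e-04,
        -1.63628810e-04],
       [-6.12182427e-04,  3.04169020e-01, -9.52617884e-01,
        -1.39818360e-01],
       [ 0.00000000e+00,  0.00000000e+00,  0.00000000e+00,
         1.00000000e+00]])}
```

View pics/scene0.png

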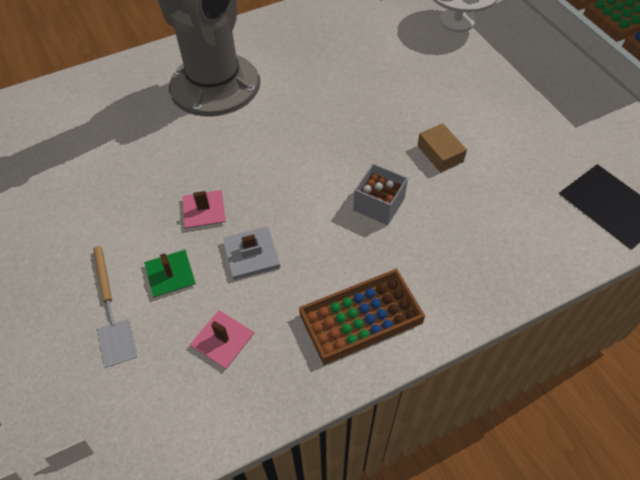

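View pics/top0.png

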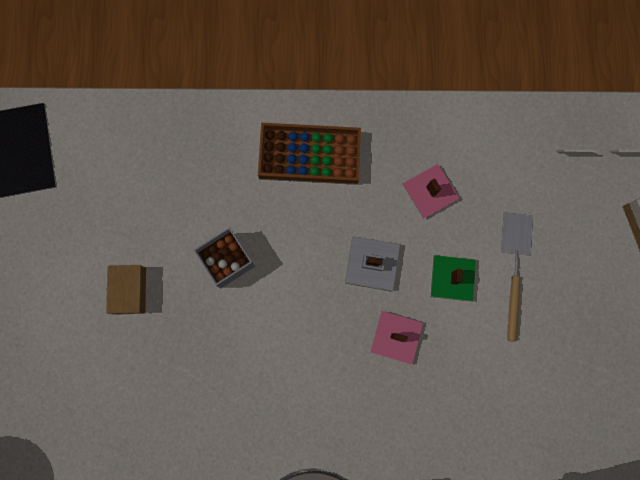

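The silver-grey pair with a collar is at top (373,263) / scene (250,252). The lookalikes are pink at top (432,190) and (398,337) and green at (455,278), none with a collar, so the grey one is meant. The tin is at top (225,258) / scene (380,193). I'll confirm in an enlarged crop.

Run:
```python
import cv2,numpy as np
t=cv2.imread('pics/top0.png');s=cv2.imread('pics/scene0.png')
c=lambda im,x,y:cv2.convertScaleAbs(cv2.resize(im[y:y+60,x:x+80],(400,300),interpolation=cv2.INTER_CUBIC),alpha=1.5)
cv2.imwrite('pics/crop0.png',np.vstack([np.hstack([c(t,333,233),c(s,210,222)]),np.hstack([c(t,185,228),c(s,340,163)])]))
```

```text
(no output)
```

View pics/crop0.png

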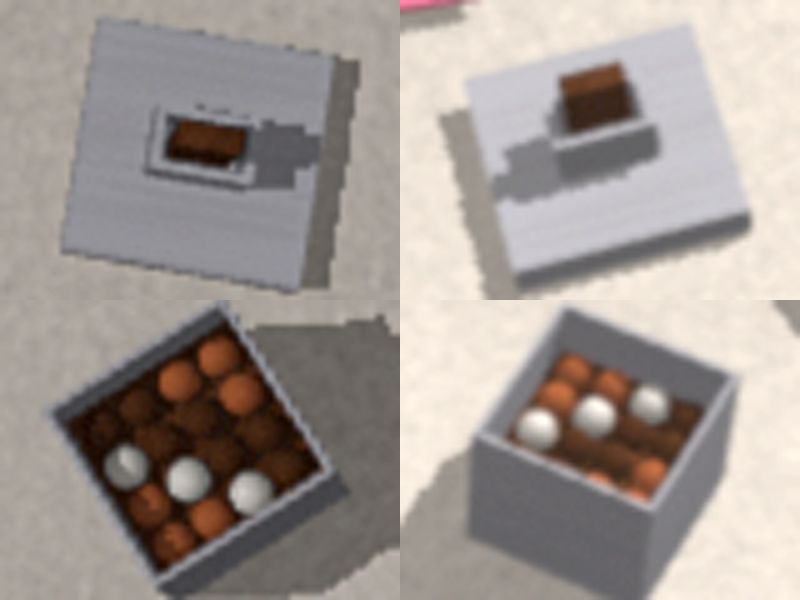

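The crop confirms it: a grey lid with a steel collar and a brown handle (top ~(374,261)), and the open tin. I'll triangulate the plate and rim corners.

```bash
cat > h.py <<'E'
import numpy as np
from scipy.spatial.transform import Rotation as R
def cam(f,state=None):
    if state is None: return np.array(f['origin']),R.from_quat(f['orientation']).as_matrix()
    T=np.eye(4);T[:3,:3]=R.from_quat(state['tcp_rot']).as_matrix();T[:3,3]=state['tool_pos']
    T=T@f['hand_eye'];return T[:3,3],T[:3,:3]
def ray(f,C,uv):
    fl=240/np.tan(np.radians(f['fovy'])/2)
    d=C[1]@np.array([(uv[0]-f['cx'])/fl,-(uv[1]-f['cy'])/fl,-1]);return C[0],d/np.linalg.norm(d)
def tri(rays):
    A=sum(np.eye(3)-np.outer(d,d) for o,d in rays);b=sum((np.eye(3)-np.outer(d,d))@o for o,d in rays)
    return np.linalg.solve(A,b)
def proj(f,C,p):
    fl=240/np.tan(np.radians(f['fovy'])/2);q=(np.asarray(p)-C[0])@C[1]
    return np.array([f['cx']-fl*q[0]/q[2],f['cy']+fl*q[1]/q[2]])
def onz(r,z):
    o,d=r;return o+d*(z-o[2])/d[2]
E
python3 - <<'E'
from h import *
from station import env
np.set_printoptions(precision=4,suppress=True)
t=env.grab_frame('top');s=env.grab_frame('scene');Ct,Cs=cam(t),cam(s)
D={'lid':([(100,18),(333,52),(298,291),(62,250)],(333,233),[(350,212),(117,272),(68,82),(290,25)],(210,222)),
'tin':([(222,5),(330,170),(157,280),(48,112)],(185,228),[(255,208),(72,136),(165,5),(338,76)],(340,163))}
for k,(a,oa,b,ob) in D.items():
    P=np.array([tri([ray(t,Ct,np.array(u)/5+oa-.4),ray(s,Cs,np.array(v)/5+ob-.4)]) for u,v in zip(a,b)])
    e=np.roll(P,-1,0)-P
    print(k,P,'c',P.mean(0),'ang',np.degrees(np.arctan2(e[:,1],e[:,0])),'len',np.linalg.norm(e,axis=1))
E
```

```text
lid [[ 0.6064 -0.0843  0.0124]
 [ 0.5913 -0.1846  0.0171]
 [ 0.4883 -0.1674  0.0124]
 [ 0.5052 -0.0672  0.0119]] c [ 0.5478 -0.1259  0.0134] ang [-98.5922 170.5104  80.4192  -9.5791] len [0.1016 0.1045 0.1016 0.1026]
tin [[0.612  0.1784 0.0694]
 [0.542  0.1298 0.0698]
 [0.4966 0.2005 0.0724]
 [0.5663 0.2483 0.0704]] c [0.5542 0.1892 0.0705] ang [-145.2239  122.7245   34.4169  -56.8343] len [0.0851 0.0841 0.0845 0.0835]
```

play_rows --pt "0.29 -0.226 0.03 0 0 0 0" --pt "0.29 -0.226 0.03 0 0 0 0" --pt "0.29 -0.226 0.03 0 0 0 0" --pt "0.29 -0.226 0.03 0 0 0 0" --pt "0.29 -0.226 0.03 0 0 0 0" --pt "0.29 -0.226 0.03 0 0 0 0" --pt "0.29 -0.226 0.03 0 0 0 0" --pt "0.29 -0.226 0.03 0 0 0 0"

```text
time_s: 0.92
tool_pos: [0.3929, -0.3781, 0.2207]
tcp_rot: [0.984, 0.18, 0.0, 0.0]
wrist_force: [0.9, -0.1, 0.1]
opening: 0.999
grasp_force: 0.0
```

play_rows --pt "0.29 -0.226 0.03 0 0 0 0" --pt "0.29 -0.226 0.03 0 0 0 0" --pt "0.29 -0.226 0.03 0 0 0 0" --pt "0.29 -0.226 0.03 0 0 0 0" --pt "0.29 -0.226 0.03 0 0 0 0" --pt "0.29 -0.226 0.03 0 0 0 0" --pt "0.29 -0.226 0.03 0 0 0 0" --pt "0.29 -0.226 0.03 0 0 0 0"

```text
time_s: 1.58
tool_pos: [0.5457, -0.1268, 0.1966]
tcp_rot: [0.984, 0.18, 0.0, 0.0]
wrist_force: [0.3, -1.3, 0.4]
opening: 0.999
grasp_force: 0.0
```

play_rows --pt "0 0 0 0 0 -0.0185 0" --pt "0 0 0 0 0 -0.0185 0" --pt "0 0 0 0 0 -0.0185 0" --pt "0 0 0 0 0 -0.0185 0" --pt "0 0 0 0 0 -0.0185 0" --pt "0 0 0 0 0 -0.0185 0" --pt "0 0 0 0 0 -0.0185 0" --pt "0 0 0 0 0 -0.0185 0" --pt "0 0 0 0 0 -0.0185 0" --pt "0 0 0 0 0 0 0" --pt "0 0 0 0 0 0 0" --pt "0 0 0 0 0 0 0"

```text
time_s: 2.58
tool_pos: [0.545, -0.1285, 0.1966]
tcp_rot: [0.763, 0.646, -0.0, -0.0]
wrist_force: [0.1, -0.4, -0.3]
opening: 1.0
grasp_force: 0.0
```

```bash
cat > shot.py <<'E'
import sys,pickle,cv2
from station import env
n=sys.argv[1];s=env.sense();f=env.grab_frame('wrist')
cv2.imwrite(f'pics/{n}.png',f['image'][:,:,::-1]);pickle.dump((s,f),open(f'{n}.pkl','wb'))
print(s['tool_pos'],s['tcp_rot'],s['time_s'])
E
python3 shot.py w1
```

```text
[ 0.54499105 -0.12845225  0.19662655] [ 7.63081322e-01  6.46302480e-01 -2.12175607e-05 -9.96068177e-06] 2.5833
```

play_rows --pt "-0.2 0.25 0 0 0 0 0" --pt "-0.2 0.25 0 0 0 0 0" --pt "-0.2 0.25 0 0 0 0 0" --pt "0 0 0 0 0 0 0" --pt "0 0 0 0 0 0 0" --pt "0 0 0 0 0 0 0"

```text
time_s: 3.13
tool_pos: [0.609, -0.1988, 0.1963]
tcp_rot: [0.762, 0.647, -0.0, -0.001]
wrist_force: [0.1, 0.8, -0.6]
opening: 0.998
grasp_force: 0.0
```

```bash
python3 shot.py w2
python3 - <<'E'
import cv2,numpy as np,pickle
from h import *
o=[]
for n in('w1','w2'):
    s,f=pickle.load(open(n+'.pkl','rb'));p=proj(f,cam(f,s),[.547,-.126,.05]).astype(int)
    x,y=p[0]-100,p[1]-150;x=max(0,min(x,440));y=max(0,min(y,180));print(n,p,(x,y))
    o.append(cv2.resize(cv2.imread(f'pics/{n}.png')[y:y+300,x:x+200],(400,600),interpolation=cv2.INTER_CUBIC))
cv2.imwrite('pics/w12.png',cv2.convertScaleAbs(np.hstack(o),alpha=1.3))
E
```

```text
[ 0.60901696 -0.19881578  0.19630103] [ 7.62155641e-01  6.47393615e-01 -7.72869272e-05 -5.29760637e-04] 3.1333
w1 [318 229] (np.int64(218), np.int64(79))
w2 [218 153] (np.int64(118), np.int64(3))
```

View pics/w12.png

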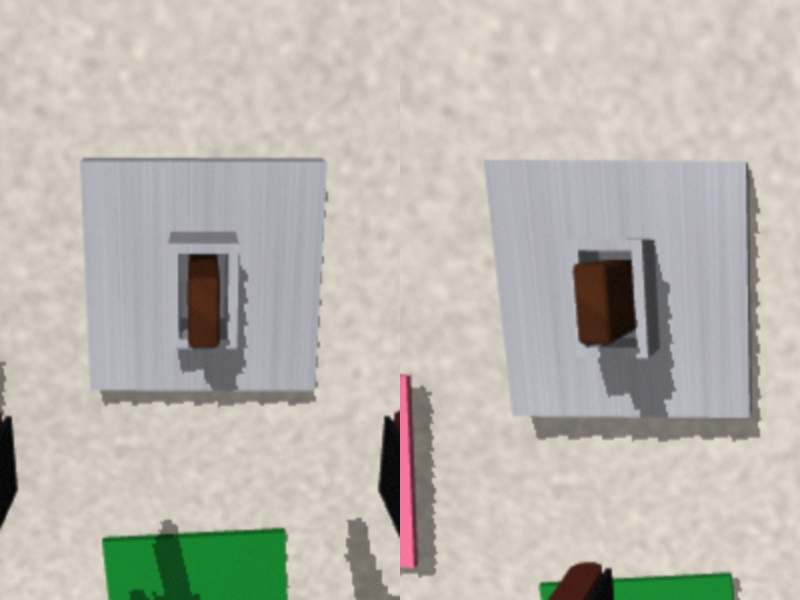

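Both views show the grey pair: handle top centre at about (320,234) in w1 and (214,155) in w2, with the lid edges square to the gripper.

Run:
```python
import pickle
from h import *
np.set_printoptions(precision=4,suppress=True)
A=pickle.load(open('w1.pkl','rb'));B=pickle.load(open('w2.pkl','rb'))
rr=lambda a,b:[ray(A[1],cam(A[1],A[0]),np.array(a)/2+(218,79)-.25),ray(B[1],cam(B[1],B[0]),np.array(b)/2+(118,3)-.25)]
h=tri(rr((203.5,311),(192.75,303.5)));print('handle',h)
P=np.array([tri(rr(a,b)) for a,b in zip([(81,160),(325,160),(314,390),(91,389)],[(86,161),(347,163),(350,417),(113,415)])])
e=np.roll(P,-1,0)-P;print(P,P.mean(0),np.degrees(np.arctan2(e[:,1],e[:,0])),np.linalg.norm(e,axis=1))
s=B[0];Rt=R.from_quat(s['tcp_rot']).as_matrix();print('delta tool',(h-s['tool_pos'])@Rt)
```

```text
handle [ 0.5476 -0.1259  0.065 ]
[[ 0.5054 -0.067   0.0144]
 [ 0.6072 -0.0843  0.0112]
 [ 0.5898 -0.1861  0.016 ]
 [ 0.4889 -0.168   0.0179]] [ 0.5478 -0.1264  0.0149] [ -9.6551 -99.7222 169.8275  80.6738] [0.1033 0.1034 0.1026 0.1024]
delta tool [ 0.062  -0.0722  0.1314]
```

play_rows --pt "0.34 -0.08 0 0 0 0 0" --pt "0.34 -0.08 0 0 0 0 0" --pt "0.34 -0.08 0 0 0 0 0" --pt "0.34 -0.08 0 0 0 0 0" --pt "0.34 -0.08 0 0 0 0 0" --pt "0.34 -0.08 0 0 0 0 0" --pt "0.34 -0.08 0 0 0 0 0" --pt "0.34 -0.08 0 0 0 0 0" --pt "0.34 -0.08 0 0 0 0 0" --pt "0.34 -0.08 0 0 0 0 0" --pt "0 0 0 0 0 0 0" --pt "0 0 0 0 0 0 0"

```text
time_s: 4.18
tool_pos: [0.5835, 0.1526, 0.1971]
tcp_rot: [0.76, 0.65, 0.0, -0.0]
wrist_force: [0.4, -1.3, -0.7]
opening: 0.999
grasp_force: 0.0
```

```bash
python3 shot.py w3
```

```text
[0.58351595 0.15257754 0.19710208] [ 7.59920203e-01  6.50016179e-01  3.32757448e-04 -3.75726250e-04] 4.1833
```

play_rows --pt "0.2 -0.25 0 0 0 0 0" --pt "0.2 -0.25 0 0 0 0 0" --pt "0.2 -0.25 0 0 0 0 0" --pt "0 0 0 0 0 0 0" --pt "0 0 0 0 0 0 0"

```text
time_s: 4.65
tool_pos: [0.5199, 0.22, 0.1969]
tcp_rot: [0.761, 0.648, -0.0, 0.0]
wrist_force: [1.7, 0.5, 0.6]
opening: 0.999
grasp_force: 0.0
```

```bash
python3 shot.py w4
python3 - <<'E'
import cv2,numpy as np,pickle
from h import *
o=[]
for n in('w3','w4'):
    s,f=pickle.load(open(n+'.pkl','rb'));p=proj(f,cam(f,s),[.554,.189,.075]).astype(int)
    x,y=p[0]-100,p[1]-150;x=max(0,min(x,440));y=max(0,min(y,180));print(n,p,(x,y))
    o.append(cv2.resize(cv2.imread(f'pics/{n}.png')[y:y+300,x:x+200],(400,600),interpolation=cv2.INTER_CUBIC))
cv2.imwrite('pics/w34.png',cv2.convertScaleAbs(np.hstack(o),alpha=1.3))
E
```

```text
[0.51986252 0.22001451 0.19693679] [ 7.61446377e-01  6.48227792e-01 -1.66095593e-04  3.42049117e-04] 4.65
w3 [267 199] (np.int64(167), np.int64(49))
w4 [367 273] (np.int64(267), np.int64(123))
```

View pics/w34.png

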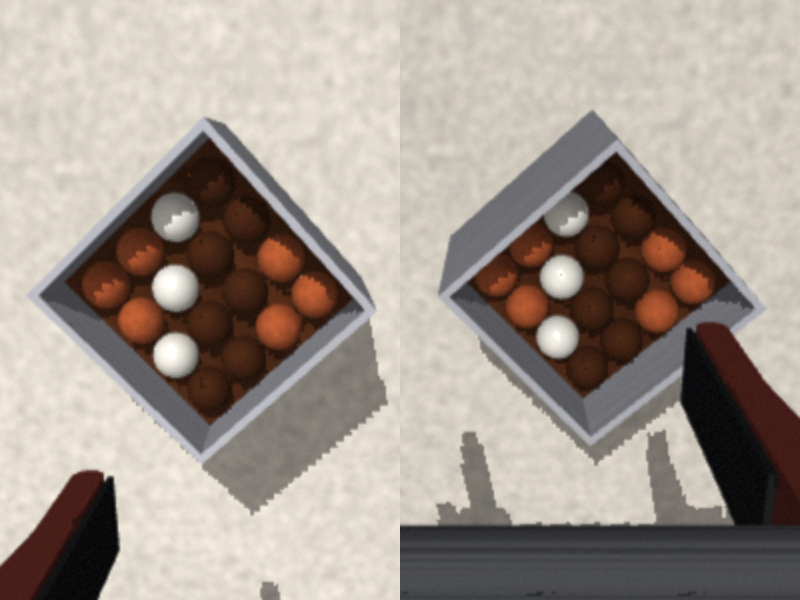

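The tin's rim corners are visible. In crop coordinates, w3 has (28,295), (205,119), (374,309) and (203,461), and w4 has (440,295), (617,139), (765,308) and (591,445).

Run:
```python
import pickle
from h import *
np.set_printoptions(precision=4,suppress=True)
A=pickle.load(open('w3.pkl','rb'));B=pickle.load(open('w4.pkl','rb'))
rr=lambda a,b:[ray(A[1],cam(A[1],A[0]),np.array(a)/2+(167,49)-.25),ray(B[1],cam(B[1],B[0]),np.array(b)/2+(267,123)-.25)]
P=np.array([tri(rr(a,b)) for a,b in zip([(28,295),(205,119),(374,309),(203,461)],[(40,295),(217,139),(365,308),(191,445)])])
e=np.roll(P,-1,0)-P;print(P,P.mean(0),np.degrees(np.arctan2(e[:,1],e[:,0])),np.linalg.norm(e,axis=1))
for X,q,o in((A,[(28,295),(205,119),(374,309),(203,461)],(167,49)),(B,[(40,295),(217,139),(365,308),(191,445)],(267,123))):
    Q=np.array([onz(ray(X[1],cam(X[1],X[0]),np.array(a)/2+o-.25),.073) for a in q]);e=np.roll(Q,-1,0)-Q
    print(Q.mean(0),np.degrees(np.arctan2(e[:,1],e[:,0]))%90,np.linalg.norm(e,axis=1))
s=B[0];Rt=R.from_quat(s['tcp_rot']).as_matrix();h=np.array([.5476,-.1261,.0695]);print('delta tool',(h-s['tool_pos'])@Rt)
```

```text
[[0.494  0.2011 0.0742]
 [0.5669 0.249  0.0721]
 [0.614  0.1773 0.0763]
 [0.5425 0.1289 0.0756]] [0.5543 0.1891 0.0745] [  33.3096  -56.6743 -145.8904  123.9018] [0.0872 0.0858 0.0863 0.087 ]
[0.5542 0.1887 0.073 ] [33.1833 33.1752 33.9239 34.0525] [0.0879 0.0864 0.0866 0.0875]
[0.5545 0.1881 0.073 ] [33.6086 33.2699 33.9511 33.0848] [0.0874 0.0879 0.0877 0.0884]
delta tool [-0.3372  0.0826  0.1277]
```

play_rows --pt "-0.337 0.083 0 0 0 0 0" --pt "-0.337 0.083 0 0 0 0 0" --pt "-0.337 0.083 0 0 0 0 0" --pt "-0.337 0.083 0 0 0 0 0" --pt "-0.337 0.083 0 0 0 0 0" --pt "-0.337 0.083 0 0 0 0 0" --pt "-0.337 0.083 0 0 0 0 0" --pt "-0.337 0.083 0 0 0 0 0" --pt "-0.337 0.083 0 0 0 0 0" --pt "-0.337 0.083 0 0 0 0 0" --pt "0 0 0 0 0 0 0" --pt "0 0 0 0 0 0 0"

```text
time_s: 5.7
tool_pos: [0.5478, -0.1311, 0.1963]
tcp_rot: [0.765, 0.644, -0.001, 0.0]
wrist_force: [0.3, 0.8, 0.2]
opening: 1.001
grasp_force: 0.0
```

play_rows --pt "0 0 0.2 0 0 0 0.3" --pt "0 0 0.2 0 0 0 0.3" --pt "0 0 0.2 0 0 0 0.3" --pt "0 0 0.2 0 0 0 0.3" --pt "0 0 0 0 0 0 0.3" --pt "0 0 0 0 0 0 0.3" --pt "0 0 0 0 0 0 0.3"

```text
time_s: 6.28
tool_pos: [0.5491, -0.1257, 0.1177]
tcp_rot: [0.762, 0.648, 0.0, 0.0]
wrist_force: [0.9, -0.3, 0.7]
opening: 0.697
grasp_force: 0.0
```

```bash
cat > d.py <<'E'
import sys
from h import *
from station import env
# args: x y z yaw of tool y axis (deg): print remaining shift in tool units, yaw turn in tool rz units
x,y,z,a=map(float,sys.argv[1:5]);s=env.sense();Rt=R.from_quat(s['tcp_rot']).as_matrix()
print('tilt',Rt[:,2].round(4),'yaw',np.degrees(np.arctan2(Rt[1,1],Rt[0,1])).round(2),'pos',s['tool_pos'].round(4))
da=a-np.degrees(np.arctan2(Rt[1,1],Rt[0,1]))
print('shift/100mm',((np.array([x,y,z])-s['tool_pos'])@Rt*10).round(3),'rz',round(-da/360,4),'open',s['opening'],'q',s['q'].round(2),'F',s['wrist_force'].round(1))
E
python3 d.py .5476 -.1261 .0695 -9.7
```

```text
tilt [ 1.1e-03 -1.0e-04 -1.0e+00] yaw -9.26 pos [ 0.5491 -0.1257  0.1177]
shift/100mm [-0.007 -0.015  0.482] rz 0.0012 open 0.6973113017698414 q [ 0.41  0.48 -0.37  1.92  0.24  0.79 -0.26] F [ 0.9 -0.3  0.7]
```

play_rows --pt "-0.007 -0.015 0.1 0 0 0.0012 0.3" --pt "0 0 0.1 0 0 0 0.3" --pt "0 0 0.1 0 0 0 0.3" --pt "0 0 0.1 0 0 0 0.3" --pt "0 0 0.08 0 0 0 0.3" --pt "0 0 0 0 0 0 0.3" --pt "0 0 0 0 0 0 0.3" --pt "0 0 0 0 0 0 0.3"

```text
time_s: 6.95
tool_pos: [0.5471, -0.1263, 0.0687]
tcp_rot: [0.764, 0.645, 0.0, 0.0]
wrist_force: [-0.1, -0.2, 0.2]
opening: 0.697
grasp_force: 0.0
```

```bash
python3 d.py .5476 -.1261 .0695 -9.7
```

```text
tilt [ 2.e-04  1.e-04 -1.e+00] yaw -9.7 pos [ 0.5471 -0.1263  0.0687]
shift/100mm [ 0.002  0.004 -0.008] rz -0.0 open 0.6965626278276091 q [ 0.38  0.54 -0.34  1.95  0.28  0.7  -0.3 ] F [-0.1 -0.2  0.2]
```

play_rows --pt "0 0 -0.008 0 0 0 0.6" --pt "0 0 0 0 0 0 0.75" --pt "0 0 0 0 0 0 1" --pt "0 0 0 0 0 0 1" --pt "0 0 0 0 0 0 1" --pt "0 0 0 0 0 0 1" --pt "0 0 0 0 0 0 1" --pt "0 0 0 0 0 0 1" --pt "0 0 0 0 0 0 1" --pt "0 0 0 0 0 0 1"

```text
time_s: 7.78
tool_pos: [0.5472, -0.1263, 0.0695]
tcp_rot: [0.764, 0.645, 0.0, 0.0]
wrist_force: [2.0, 0.4, -1.4]
opening: 0.13
grasp_force: 30.0
```

play_rows --pt "0 0 -0.05 0 0 0 1" --pt "0 0 -0.1 0 0 0 1" --pt "0 0 -0.12 0 0 0 1" --pt "0 0 -0.15 0 0 0 1" --pt "0 0 -0.15 0 0 0 1" --pt "0 0 -0.15 0 0 0 1" --pt "0 0 -0.15 0 0 0 1" --pt "0 0 -0.12 0 0 0 1" --pt "0 0 -0.1 0 0 0 1" --pt "0 0 -0.05 0 0 0 1" --pt "0 0 0 0 0 0 1" --pt "0 0 0 0 0 0 1"

```text
time_s: 8.78
tool_pos: [0.5467, -0.1263, 0.1833]
tcp_rot: [0.764, 0.645, -0.0, -0.0]
wrist_force: [0.1, 0.0, -4.2]
opening: 0.137
grasp_force: 30.0
```

```bash
python3 d.py .5544 .1889 .184 33.6
```

```text
tilt [-2.e-04 -0.e+00 -1.e+00] yaw -9.71 pos [ 0.5467 -0.1263  0.1833]
shift/100mm [ 3.12  -0.456 -0.007] rz -0.1203 open 0.13666214497426224 q [ 0.43  0.39 -0.39  1.87  0.18  0.92 -0.22] F [ 0.1  0.  -4.2]
```

play_rows --pt "0.06 -0.009 0 0 0 0 1" --pt "0.13 -0.019 0 0 0 0 1" --pt "0.2 -0.029 0 0 0 0 1" --pt "0.26 -0.038 0 0 0 0 1" --pt "0.26 -0.038 0 0 0 0 1" --pt "0.26 -0.038 0 0 0 0 1" --pt "0.26 -0.038 0 0 0 0 1" --pt "0.26 -0.038 0 0 0 0 1" --pt "0.26 -0.038 0 0 0 0 1" --pt "0.26 -0.038 0 0 0 0 1" --pt "0.26 -0.038 0 0 0 0 1" --pt "0.26 -0.038 0 0 0 0 1"

```text
time_s: 9.78
tool_pos: [0.5524, 0.1522, 0.1828]
tcp_rot: [0.764, 0.645, -0.0, -0.001]
wrist_force: [0.0, -0.2, -4.5]
opening: 0.132
grasp_force: 30.0
```

play_rows --pt "0.2 -0.029 0 0 0 0 1" --pt "0.13 -0.019 0 0 0 0 1" --pt "0.06 -0.009 0 0 0 0 1" --pt "0 0 0 0 0 -0.005 1" --pt "0 0 0 0 0 -0.01 1" --pt "0 0 0 0 0 -0.01 1" --pt "0 0 0 0 0 -0.01 1" --pt "0 0 0 0 0 -0.01 1" --pt "0 0 0 0 0 -0.01 1" --pt "0 0 0 0 0 -0.01 1" --pt "0 0 0 0 0 -0.01 1" --pt "0 0 0 0 0 -0.01 1"

```text
time_s: 10.78
tool_pos: [0.5544, 0.1876, 0.183]
tcp_rot: [0.567, 0.824, -0.001, 0.0]
wrist_force: [-0.1, -0.9, -4.1]
opening: 0.137
grasp_force: 30.0
```

play_rows --pt "0 0 0 0 0 -0.01 1" --pt "0 0 0 0 0 -0.01 1" --pt "0 0 0 0 0 -0.01 1" --pt "0 0 0 0 0 -0.005 1" --pt "0 0 0 0 0 0 1" --pt "0 0 0 0 0 0 1" --pt "0 0 0 0 0 0 1" --pt "0 0 0 0 0 0 1"

```text
time_s: 11.45
tool_pos: [0.5545, 0.1886, 0.1834]
tcp_rot: [0.474, 0.881, -0.0, 0.0]
wrist_force: [-0.2, -0.3, -5.5]
opening: 0.133
grasp_force: 30.0
```

```bash
python3 shot.py w5; python3 d.py .5544 .1889 .1465 33.6;python3 - <<'E'
from station import env
import cv2,pickle
f=env.grab_frame('scene');im=f['image'][:,:,::-1];pickle.dump(f,open('s5.pkl','wb'))
a=cv2.resize(im[100:280,300:480],(400,400),interpolation=cv2.INTER_CUBIC);b=cv2.resize(cv2.imread('pics/w5.png'),(400,300))
import numpy as np
cv2.imwrite('pics/c5.png',np.hstack([a,cv2.copyMakeBorder(b,0,100,0,0,0)]))
E
```

```text
[0.55453807 0.18858399 0.18336111] [ 4.73878019e-01  8.80590480e-01 -1.72165383e-04  1.86413186e-05] 11.45
tilt [-0.e+00 -3.e-04 -1.e+00] yaw 33.45 pos [0.5545 0.1887 0.1834]
shift/100mm [ 0.002 -0.     0.369] rz -0.0004 open 0.13577181633989388 q [ 0.06  0.47 -0.64  1.8   0.34  0.98 -0.14] F [ 0.1 -0.2 -4.5]
```

View pics/c5.png

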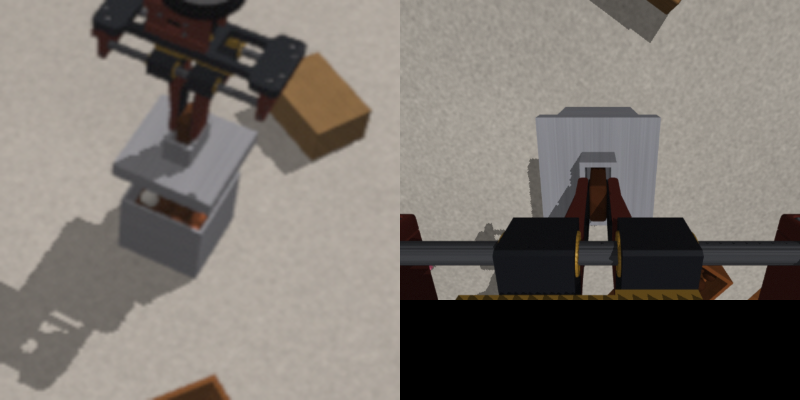

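The held pair is level and square above the tin (scene crop ~(185,160)). I'm lowering it slowly.

play_rows --pt "0.002 0 0.05 0 0 -0.0004 1" --pt "0 0 0.06 0 0 0 1" --pt "0 0 0.06 0 0 0 1" --pt "0 0 0.06 0 0 0 1" --pt "0 0 0.06 0 0 0 1" --pt "0 0 0.05 0 0 0 1" --pt "0 0 0.03 0 0 0 1" --pt "0 0 0 0 0 0 1" --pt "0 0 0 0 0 0 1" --pt "0 0 0 0 0 0 1"

```text
time_s: 12.38
tool_pos: [0.5547, 0.1892, 0.1467]
tcp_rot: [0.472, 0.881, 0.0, 0.0]
wrist_force: [-0.3, -0.1, -3.1]
opening: 0.135
grasp_force: 30.0
```

play_rows --pt "0 0 0.02 0 0 0 1" --pt "0 0 0.02 0 0 0 1" --pt "0 0 0.02 0 0 0 1" --pt "0 0 0 0 0 0 1" --pt "0 0 0 0 0 0 1"

```text
time_s: 12.8
tool_pos: [0.5543, 0.189, 0.1403]
tcp_rot: [0.472, 0.881, -0.0, -0.0]
wrist_force: [0.4, -0.7, -4.4]
opening: 0.129
grasp_force: 30.0
```

```bash
python3 d.py .5544 .1889 .1345 33.6
```

```text
tilt [-3.e-04 -1.e-04 -1.e+00] yaw 33.64 pos [0.5543 0.189  0.1403]
shift/100mm [-0.001  0.     0.058] rz 0.0001 open 0.12857127770249646 q [ 0.03  0.52 -0.62  1.83  0.38  0.9  -0.17] F [ 0.4 -0.7 -4.4]
```

Already 4 mm into the mouth with no contact force.

play_rows --pt "0 0 0.015 0 0 0 1" --pt "0 0 0.015 0 0 0 1" --pt "0 0 0.015 0 0 0 1" --pt "0 0 0 0 0 0 1" --pt "0 0 0 0 0 0 1"

```text
time_s: 13.22
tool_pos: [0.5544, 0.189, 0.1358]
tcp_rot: [0.472, 0.881, -0.0, -0.0]
wrist_force: [0.7, 0.5, -3.7]
opening: 0.133
grasp_force: 30.0
```

play_rows --pt "0 0 0.01 0 0 0 1" --pt "0 0 0.008 0 0 0 1" --pt "0 0 0 0 0 0 1" --pt "0 0 0 0 0 0 1"

```text
time_s: 13.55
tool_pos: [0.5546, 0.1892, 0.1345]
tcp_rot: [0.472, 0.881, 0.0, 0.0]
wrist_force: [-1.3, 0.3, -0.4]
opening: 0.132
grasp_force: 30.0
```

play_rows --pt "0 0 0.01 0 0 0 1" --pt "0 0 0 0 0 0 1" --pt "0 0 0 0 0 0 1"

```text
time_s: 13.8
tool_pos: [0.5546, 0.1892, 0.1344]
tcp_rot: [0.472, 0.881, -0.0, 0.0]
wrist_force: [-4.8, -1.8, 8.6]
opening: 0.134
grasp_force: 30.0
```

play_rows --pt "0 0 -0.01 0 0 0 1" --pt "0 0 0 0 0 0 0.85" --pt "0 0 0 0 0 0 0.7" --pt "0 0 0 0 0 0 0.5" --pt "0 0 0 0 0 0 0.4" --pt "0 0 0 0 0 0 0.4" --pt "0 0 0 0 0 0 0.4" --pt "0 0 0 0 0 0 0.4" --pt "0 0 0 0 0 0 0.4"

```text
time_s: 14.55
tool_pos: [0.5544, 0.1891, 0.1341]
tcp_rot: [0.472, 0.881, 0.0, -0.0]
wrist_force: [0.7, -0.1, 0.2]
opening: 0.597
grasp_force: 0.0
```

```bash
python3 shot.py w6; python3 d.py .5544 .1889 .109 33.6;python3 - <<'E'
from station import env
import cv2,numpy as np
im=env.grab_frame('scene')['image'][:,:,::-1]
a=cv2.resize(im[130:250,320:440],(400,400),interpolation=cv2.INTER_CUBIC);b=cv2.resize(cv2.imread('pics/w6.png')[:300,170:470],(400,400))
cv2.imwrite('pics/c6.png',np.hstack([a,b]))
E
```

```text
[0.55444911 0.18909729 0.13413799] [ 4.72241082e-01  8.81469432e-01  2.14744540e-05 -7.42267666e-07] 14.55
tilt [ 0.  0. -1.] yaw 33.64 pos [0.5544 0.1891 0.1342]
shift/100mm [-0.001 -0.002  0.252] rz 0.0001 open 0.5980681455989522 q [ 0.03  0.53 -0.61  1.84  0.39  0.89 -0.18] F [ 0.9 -0.3 -0.3]
```

View pics/c6.png

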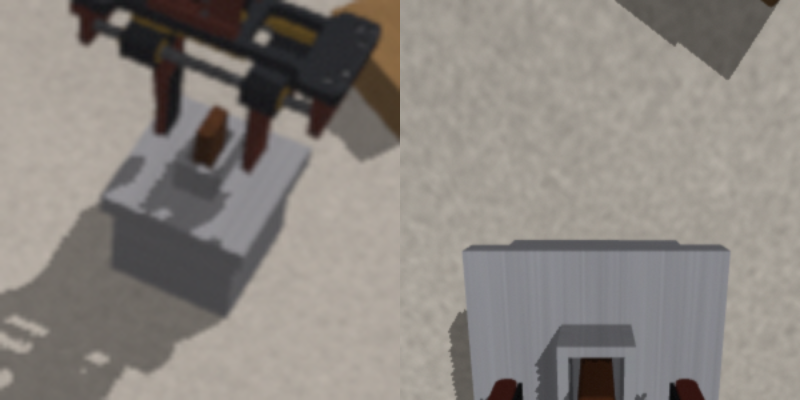

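The pair is seated square on the tin and the handle is released, with the fingers either side of the collar. I'm going down to the collar next.

play_rows --pt "0 0 0.05 0 0 0 0.4" --pt "0 0 0.06 0 0 0 0.4" --pt "0 0 0.06 0 0 0 0.4" --pt "0 0 0.05 0 0 0 0.4" --pt "0 0 0.03 0 0 0 0.4" --pt "0 0 0 0 0 0 0.4" --pt "0 0 0 0 0 0 0.4" --pt "0 0 0 0 0 0 0.4"

```text
time_s: 15.32
tool_pos: [0.5546, 0.1892, 0.1093]
tcp_rot: [0.472, 0.881, 0.0, 0.0]
wrist_force: [0.2, 0.2, 0.7]
opening: 0.6
grasp_force: 0.0
```

play_rows --pt "0 0 0 0 0 0 0.5" --pt "0 0 0 0 0 0 0.6" --pt "0 0 0 0 0 0 0.65" --pt "0 0 0 0 0 0 0.7" --pt "0 0 0 0 0 0 1" --pt "0 0 0 0 0 0 1" --pt "0 0 0 0 0 0 1" --pt "0 0 0 0 0 0 1" --pt "0 0 0 0 0 0 1"

```text
time_s: 16.07
tool_pos: [0.5546, 0.1891, 0.1093]
tcp_rot: [0.472, 0.881, 0.0, 0.0]
wrist_force: [-0.2, -0.0, 2.2]
opening: 0.315
grasp_force: 30.0
```

play_rows --pt "0 0 -0.03 0 0 0 1" --pt "0 0 -0.05 0 0 0 1" --pt "0 0 -0.06 0 0 0 1" --pt "0 0 -0.06 0 0 0 1" --pt "0 0 -0.03 0 0 0 1" --pt "0 0 0 0 0 0 1" --pt "0 0 0 0 0 0 1" --pt "0 0 0 0 0 0 1"

```text
time_s: 16.73
tool_pos: [0.5544, 0.1889, 0.1321]
tcp_rot: [0.472, 0.881, -0.0, -0.0]
wrist_force: [-0.5, -0.3, -2.8]
opening: 0.317
grasp_force: 30.0
```

play_rows --pt "0 0 -0.05 0 0 0 1" --pt "0 0 -0.1 0 0 0 1" --pt "0 0 -0.12 0 0 0 1" --pt "0 0 -0.12 0 0 0 1" --pt "0 0 -0.12 0 0 0 1" --pt "0 0 -0.12 0 0 0 1" --pt "0 0 -0.12 0 0 0 1" --pt "0 0 -0.12 0 0 0 1" --pt "0 0 -0.1 0 0 0 1" --pt "0 0 -0.05 0 0 0 1" --pt "0 0 0 0 0 0 1" --pt "0 0 0 0 0 0 1"

```text
time_s: 17.73
tool_pos: [0.5544, 0.1889, 0.2341]
tcp_rot: [0.472, 0.881, -0.0, 0.0]
wrist_force: [-0.5, -0.1, -2.6]
opening: 0.316
grasp_force: 30.0
```

play_rows --pt "0 0 0 0 0 0 1" --pt "0 0 0 0 0 0 1" --pt "0 0 0 0 0 0 1" --pt "0 0 0 0 0 0 1" --pt "0 0 0 0 0 0 1"

```text
time_s: 18.15
tool_pos: [0.5543, 0.1891, 0.2338]
tcp_rot: [0.472, 0.881, -0.0, -0.0]
wrist_force: [-0.2, 0.1, -2.7]
opening: 0.315
grasp_force: 30.0
```

```bash
python3 d.py .5544 .1889 .2341 33.6;python3 - <<'E'
from station import env
import cv2,numpy as np
im=env.grab_frame('scene')['image'][:,:,::-1];t=env.grab_frame('top')['image'][:,:,::-1]
a=cv2.resize(im[100:250,310:460],(400,400),interpolation=cv2.INTER_CUBIC);b=cv2.resize(t[100:400,80:480],(400,300))
cv2.imwrite('pics/c7.png',np.hstack([a,cv2.copyMakeBorder(b,0,100,0,0,0)]))
E
```

```text
tilt [-5.e-04 -1.e-04 -1.e+00] yaw 33.64 pos [0.5543 0.1891 0.2338]
shift/100mm [-0.002 -0.    -0.003] rz 0.0001 open 0.3152208375748917 q [ 0.08  0.42 -0.66  1.75  0.29  1.07 -0.1 ] F [-0.2  0.1 -2.7]
```

View pics/c7.png

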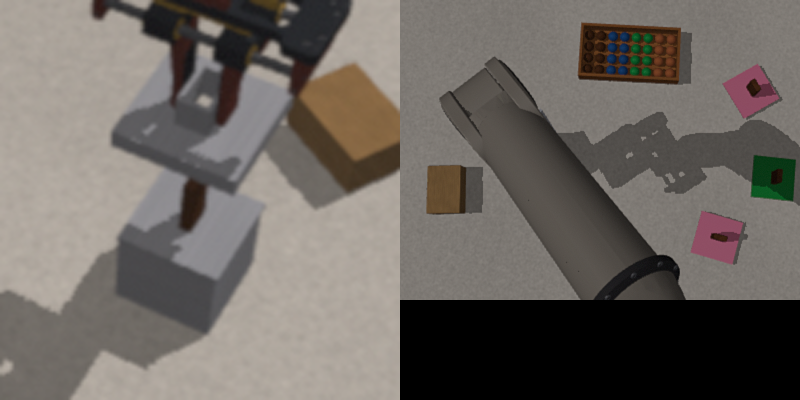

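The inner lid is seated flat on the tin with its handle up. The outer lid is held level about 58 mm above the handle, and the bystanders haven't moved.

```bash
python3 -c "
from station import env
print(env.job_done())"
```

```text
the job is handed in; nothing more can be done
None
```

The job is handed in at about 18 s: the inner lid is seated on the tin, and the outer lid is held level and still about 58 mm above its handle, with the tray, gift box and spatula untouched.

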